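# Set a rye loaf in the corner of the slicer

## Task

Get the slicer ready for the next loaf: take the leftover heel off the carriage and put it in the steel pan. Then set the long rye loaf from the wooden board flat on the carriage, one end square against the tall gauge plate and one long side against the low fence, and press it into that corner so that it bears on both at once. Finish while still holding it pressed there - do not let go, the next step is the cut; leave the other things on the bench where they are.

Things in the scene. Friction and masses are not known exactly. Their poses are not given: they have to be found in the camera images.
- slicer: Bench-top bread slicer, white casting about 360 x 400 mm, fixed, switched off, carriage latched. Origin: on the bench, plumb below the inner corner where gauge-plate face and fence face meet. +x: along the gauge plate, from the fence towards the blade; +y: away from the gauge plate, along the fence; z up. White motor housing behind the plate (y below -40 mm), top 200 mm above the bench.
- corner (a point): Inner corner of the carriage: on the gauge-plate face (y = 0), on the fence face (x = 0), at deck height (75 mm above the bench). Axes as the slicer's. The flat aluminium deck reaches from x = 0 to 166 and y = 12 to 214 mm, open at its +x and +y edges. A loaf seated in the corner has its centre at x = 29, y = 90, z = 33 mm from here.
- blade (a point): Centre of the round upright blade, radius 97 mm, at x = 212 mm in the slicer's frame, 152 mm above the bench; it stands at y = 3 to 6 mm and begins at x = 115 mm, beyond the loaf's place. Axes as the slicer's.
- gauge_plate: Tall upright aluminium plate of the slicer, 130 mm high above the deck, rigid; its flat face looks to the slicer's +y and spans x = -20 to 115 mm. Origin and axes are those of the slicer body.
- fence: Low rigid aluminium fence of the carriage, only 32 mm high above the deck, 8 mm thick (x = -8 to 0), y = 14 to 210 mm; its face looks to the slicer's +x. Fingers on the loaf's long sides must stay above it. Outside it, at x = -32, y = 190 mm, stands the handle knob, top 115 mm above the bench. Origin and axes are those of the slicer body.
- loaf_center (a point): Centre (half-way up) of the whole rye loaf: a dense, hard, square-sided brown brick 58 mm wide (its x), 180 mm long (its y), 66 mm high (z), 0.4 to 0.7 kg. It lies on the wooden board. Either end may go against the gauge plate.
- heel_center (a point): Centre (half-way up) of the heel, the end piece left from the loaf before: a hard slab of the same bread 58 mm wide (its x), 34 mm thick (its y), 66 mm high, about 0.1 kg, standing on the carriage deck in the loaf's place, at least 45 mm clear of the gauge plate.
- pan: Open stainless pan for heels, fixed to the bench, 176 (x) x 162 (y) mm over the rim, 65 mm high; inside 164 x 150 mm, floor 3 mm above the bench. Origin: centre of its underside.
- board: Wooden board that carries the loaf, fixed, 220 (x) x 140 (y) mm, 16 mm thick. Origin: centre of its underside.
- scraper: Bystander: bench scraper lying flat, steel blade 100 x 150 mm with a wooden bar handle; origin on the bench under the blade's centre.
- knife: Bystander: bread knife 345 mm long lying flat, blade to its +x; origin on the bench under the handle's blade end.
- dredger: Bystander: steel flour shaker, 68 mm across, 104 mm tall, standing; origin at the centre of its underside.
- brush: Bystander: flat bench brush 220 mm long, lying; origin on the bench under its ferrule.
- loaf_tin: Bystander: empty black loaf tin 196 (x) x 72 x 70 mm; origin at the centre of its underside.
- roll: Bystander: round bread roll 76 mm across, 46 mm high; origin at the centre of its underside.
Not all that is in view belongs to the job. What is shaped like the part that bears heel_center but green is not meant.

How it is judged:
By the outcome, as a careful person would: the job done as asked, in the order asked, and still so for the second after the job is handed in, while the arm keeps its last pose, push and grip.
It also fails if it takes over 64 s, if anything falls off the work surface, if the arm or the gripper's body presses on something with over 40 N, if the wrist force passes 120 N, or if a joint passes its speed limit or range.

## Robot

A 7-joint arm with a two-finger parallel gripper is mounted at the origin on the work surface. World frame = base frame: x ahead of the robot, y to its left, z up, the work surface at z = 0. Lengths are in mm, angles in rad, forces in N, time in s.
With the tool pointing down it reaches from about 400 to 875 mm from the base axis. Payload 4.4 kg.
Tool frame: the origin (TCP) lies midway between the tips of the shut fingers; the grasp point (between the pads) lies 19 mm behind it; z points along the fingers, y is the line along which they close (so a half turn about z gives the same grasp; the last joint's range is limited). The gripper opens to 85 mm and grips with 20 to 120 N. Pads are 22 mm wide; open, the fingers measure 114 mm over their backs; the gripper's body (76 mm by 85 mm) begins 54 mm behind the grasp point. The pads swing forward as they close: fully open they stand 13 mm farther back than shut.
Start: joints at [-1.321, 0.628, 0.038, 1.517, -0.027, 0.996, -0.02], TCP at [201.851, 617.879, 231.313] pointing down, gripper open.
Joint ranges: [-3.06, 3.06], [-0.37, 2.12], [-1.25, 1.32], [0.18, 2.47], [-1.1, 4.24], [0.23, 1.98], [-2.94, 2.94]. Speed limits (rad/s): [2.57, 2.57, 3.14, 3.14, 3.14, 3.14, 3.14].

## Interface

Orientations are given as [roll, pitch, yaw] about the fixed x, y, z axes, in that order (R = Rz(yaw) Ry(pitch) Rx(roll)).
In Python, from cell import ctrl gives the robot as it stands. The module is installed in compiled form; this text tells all that it offers.
- The arm moves only by the tool step_arm, never from a script. Its argument "commands" is one flat list of numbers, 7 for each row, row after row: the shift along the tool's x, y, z in cm, then the turn, a rotation vector about the tool's x, y, z in rad, then the opening, from 0 (shut) to 1 (fully open). A call has 1 to 10 rows; each row is the pose to reach, as a shift and turn from the pose commanded when the call began, along the tool's axes at that moment; what a row does not reach only later rows make up. A row lasts 1/10 s, in which the tool goes at most 50 mm and 8.59 degrees, less where a joint would pass 70% of its speed; a pose out of reach is approached as far as the arm can. A call with a gripper value outside its range is refused whole. The fingers move at their own pace and stop on an object; the grip force is fixed at half the most. Time passes only in rows, so rows that repeat a pose let the fingers close. It gives the time, the measured TCP pose, the force, the opening and the grip force at its end, in the units of the state.
- ctrl.read_state(): the state, without advancing time (a new reading comes with each control period).
- ctrl.get_image(name): name is "scene" or "top"; returns a dict with "image" (480x640x3 uint8, red, green, blue), "range_z" (480x640 float32, mm along the optical axis (not along the pixel's ray), 0 where there is no reading), "vfov" (degrees; the focal length in pixels is half the picture's height over the tangent of half this angle, whatever the lens; pixels are square), "cx", "cy" (the principal point, pixels), "world_to_cam" (4x4, takes a point from world to camera coordinates). Camera axes: x right, y down, z forward; pixel columns grow to the right and rows downward; lengths in mm; the calibration is good to about 2 mm. A picture is of the moment at which its call begins.
- ctrl.finish_job(): hands the job in; it is judged then, once.
The state is a dict: "clock": time; "qpos": joint angles; "qd": joint speeds; "tau": joint torques, N m; "eef_pos": TCP position; "tool_rot": TCP orientation; "force": force on the tool from outside, world axes, zero at the start; "torque": the same for the moment, N m; "width": finger opening in mm; "gripper_force": force on a finger pad.
Only numpy, scipy, OpenCV 4.12 (cv2) and the standard library are available. Lean on these libraries where they do the work, as an engineer would, in place of code of your own. Each camera call takes 0.05 s, during which the arm holds its last target. There are 200 camera calls.

## Working session

There is one attempt and no reset: what is moved stays moved. The work goes in short steps, Python scripts to look and compute and a tool call to move; the robot and the scene stay as the last step left them, time stands still between calls to the robot, and variables do not carry over. Pictures are saved under pics/ and viewed, at most 10 in all, crops included, and the job is handed in when it is done.

Besides the shell and the picture viewer there is one more tool, called after "Emit:" as name(argument=value, ...), one argument or row to a line, values as JSON. step_arm: Moves the arm, as the interface text tells. Its arguments: {"type":"object","properties":{"commands":{"type":"array"}},"required":["commands"]}

```bash
mkdir -p pics; cat > h.py <<'E'
import numpy as np, cv2
from cell import ctrl
from scipy.spatial.transform import Rotation as R
def get(n):
    d=ctrl.get_image(n); h=d['image'].shape[0]
    d['f']=h/2/np.tan(np.radians(d['vfov'])/2); return d
def pts(d):
    z=d['range_z'];v,u=np.mgrid[:z.shape[0],:z.shape[1]]
    P=np.stack([(u-d['cx'])*z/d['f'],(v-d['cy'])*z/d['f'],z],-1)
    T=np.linalg.inv(d['world_to_cam']); W=P@T[:3,:3].T+T[:3,3]; W[z==0]=np.nan; return W
def save(n,im): cv2.imwrite('pics/'+n+'.png',im[...,::-1])
E
python3 - <<'E'
from h import *
for n in('top','scene'):
    d=get(n); save(n+'0',d['image']); np.save(n+'0.npy',pts(d)); print(n,d['f'],np.linalg.inv(d['world_to_cam']).round(2).tolist())
s=ctrl.read_state();print(s)
E
```

```text
top 532.1286350129548 [[0.02, -0.99, 0.14, 357.09], [-1.0, -0.02, 0.0, 158.83], [-0.0, -0.14, -0.99, 1305.75], [0.0, 0.0, 0.0, 1.0]]
scene 451.8378213097222 [[-0.81, 0.48, -0.33, 901.39], [0.59, 0.66, -0.47, 714.69], [-0.01, -0.58, -0.82, 1018.13], [0.0, 0.0, 0.0, 1.0]]
{'clock': 0.1, 'qpos': array([-1.32079097,  0.62926995,  0.03846941,  1.51820515, -0.02696137,
        0.99631904, -0.01999345]), 'qd': array([ 0.00082296, -0.00223441,  0.00174276, -0.00221254, -0.00010678,
       -0.000465  ,  0.00095265]), 'tau': array([ 2.61329034e-03, -5.64538300e+01,  1.23037174e+00, -1.93975818e+01,
        1.13054953e-02,  5.40507637e-03, -8.10404202e-06]), 'eef_pos': array([201.70688708, 617.35036026, 230.49104362]), 'tool_rot': array([-3.13991075e+00,  6.34062371e-05,  2.82579640e+00]), 'force': array([-0.01808579,  0.05765172, -0.12271024]), 'torque': array([ 2.30040701e-05, -1.64704959e-02,  7.22790542e-03]), 'gripper_force': 0.0, 'width': 85.40707400181526}
```

View pics/top0.png

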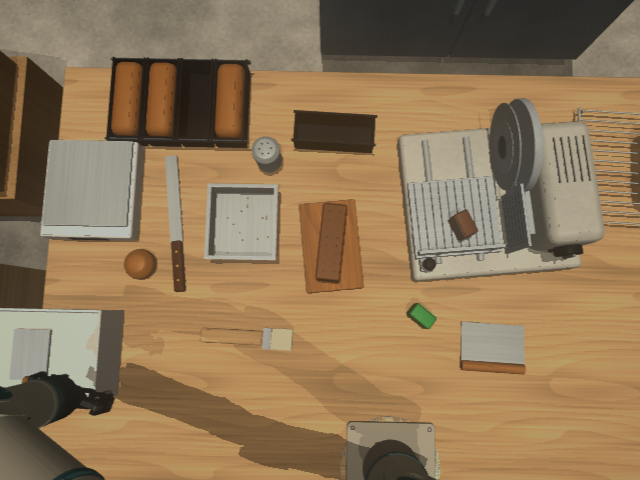

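View pics/scene0.png

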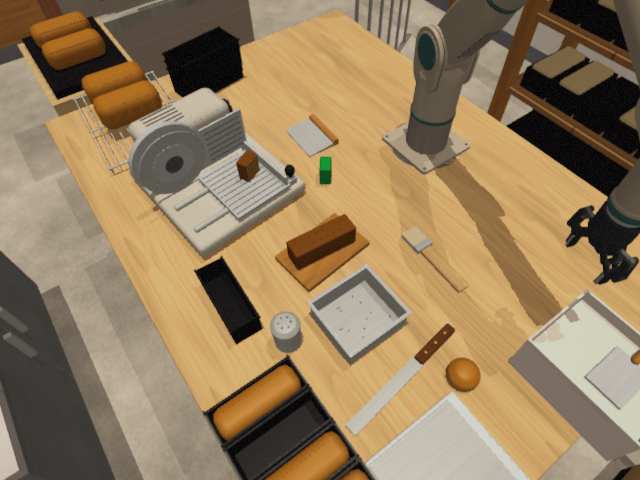

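Top view: the heel candidates are the brown slab on the deck (463,224) and the green block (422,316), which is a decoy. The loaf candidates are the brick on the board (331,242) and the round loaves in the tins (127–230,100). The pan candidates are the steel pan (242,223) and the white tray (90,190). I choose the brown slab, the board brick and the pan at (242,223), and check with a close crop.

```bash
python3 - <<'E'
from h import *
W=np.load('top0.npy'); im=cv2.imread('pics/top0.png')[...,::-1]
save('crop0',cv2.resize(im[90:290,380:610],None,fx=3,fy=3,interpolation=cv2.INTER_CUBIC)[:600,:690])
hsv=cv2.cvtColor(np.ascontiguousarray(im),cv2.COLOR_RGB2HSV)
def rect(name,box,zlo,zhi,extra=None):
    u0,v0,u1,v1=box; S=W[v0:v1,u0:u1].reshape(-1,3)
    m=(S[:,2]>zlo)&(S[:,2]<zhi)
    if extra is not None: m&=extra[v0:v1,u0:u1].ravel()
    S=S[m]; r=cv2.minAreaRect(S[:,:2].astype(np.float32))
    print(name,len(S),'c',np.round(r[0],1),'size',np.round(r[1],1),'ang',round(r[2],1),'zmed',np.median(S[:,2]).round(1))
    return S
brown=(hsv[...,0]<14)&(hsv[...,1]>90)&(hsv[...,2]<170)
rect('heel',(440,200,490,245),130,150,brown)
rect('loaf',(300,190,370,300),72,95)
rect('board',(290,190,375,300),11,22)
rect('pan',(195,175,290,270),58,75)
rect('deckz',(400,170,530,260),68,82)
rect('fence',(400,235,515,262),100,114)
rect('plate',(490,180,540,255),185,212)
rect('slicer',(390,90,530,290),25,60)
rect('knob',(415,250,445,280),105,125)
E
```

```text
heel 342 c [ 557.3 -149.6] size [55.4 31.3] ang 27.8 zmed 139.7
loaf 1897 c [518.8 147.2] size [ 57.9 180.5] ang 85.2 zmed 80.5
board 2901 c [517.  147.6] size [219.6 139.8] ang 6.5 zmed 15.1
pan 1112 c [564.1 361.5] size [182.4 169.2] ang 0.3 zmed 63.8
deckz 5654 c [ 590.8 -152.4] size [214.2 238.3] ang 1.5 zmed 74.1
fence 396 c [ 511.2 -157.9] size [ 52.5 211.7] ang 8.4 zmed 106.2
plate 443 c [ 575.6 -274.1] size [146.5  44.5] ang 7.8 zmed 199.4
slicer 7017 c [ 626.6 -169.3] size [360.9 280.3] ang 5.9 zmed 52.5
knob 157 c [477.8 -80.8] size [43.2 53.5] ang 1.2 zmed 109.8
```

View pics/crop0.png

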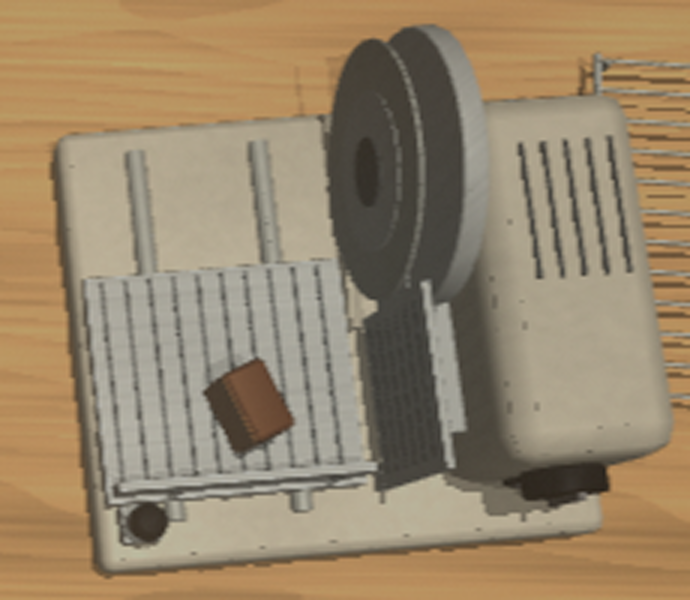

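The crop shows the brown heel at (248,405) on the deck, turned relative to the fence. The fence runs along the bottom (y≈480) with the knob at (148,522), and the plate is on the right (x≈410). This confirms the choice. Next I fit the slicer frame.

```bash
python3 - <<'E'
from h import *
def rline(P,ax):
    # robust line: coordinate other = a*coord+b
    x=P[:,1-ax];y=P[:,ax];k=np.ones(len(x),bool)
    for t in(30,15,6,4,3,3):
        a,b=np.polyfit(x[k],y[k],1);k=abs(y-a*x-b)<t
    return a,b,k.sum(),np.std((y-a*x-b)[k])
for n in('top0','scene0'):
    W=np.load(n+'.npy').reshape(-1,3)
    P=W[(W[:,0]>500)&(W[:,0]<610)&(W[:,1]>-265)&(W[:,1]<-215)&(W[:,2]>95)&(W[:,2]<190)]
    print(n,'plate y=ax+b',len(P),rline(P,1) if len(P)>30 else '')
    P=W[(W[:,0]>480)&(W[:,0]<560)&(W[:,1]>-220)&(W[:,1]<-60)&(W[:,2]>80)&(W[:,2]<102)]
    P=P[P[:,0]<535]
    print(n,'fence x=ay+b',len(P),rline(P,0) if len(P)>30 else '')
    P=W[(W[:,0]>480)&(W[:,0]<540)&(W[:,1]>-215)&(W[:,1]<-60)&(W[:,2]>103)&(W[:,2]<112)]
    print(n,'fencetop',len(P),rline(P,0) if len(P)>30 else '')
    def pc(P,nm):
        c=np.median(P,0);r=cv2.minAreaRect(P[:,:2].astype(np.float32));u,s,v=np.linalg.svd(P[:,:2]-P[:,:2].mean(0),full_matrices=False)
        print(n,nm,len(P),'mean',P.mean(0).round(1),'rect',np.round(r[0],1),np.round(r[1],1),round(r[2],1),'pca',np.degrees(np.arctan2(v[0,1],v[0,0])).round(1))
    pc(W[(abs(W[:,0]-519)<120)&(abs(W[:,1]-147)<70)&(W[:,2]>76)&(W[:,2]<90)],'loaf')
    pc(W[(abs(W[:,0]-557)<45)&(abs(W[:,1]+149)<45)&(W[:,2]>134)&(W[:,2]<146)],'heel')
    pc(W[(abs(W[:,0]-564)<110)&(abs(W[:,1]-361)<100)&(W[:,2]>60)&(W[:,2]<70)],'pan')
    print('deck z',np.median(W[(abs(W[:,0]-620)<30)&(abs(W[:,1]+150)<40)][:,2]))
E
```

```text
top0 plate y=ax+b 839 (np.float64(0.1039521621801652), np.float64(-315.5291385077852), np.int64(781), np.float64(0.8322699620696649))
top0 fence x=ay+b 98 (np.float64(-0.10528875198904714), np.float64(484.80495545967705), np.int64(72), np.float64(0.6354431459813068))
top0 fencetop 236 (np.float64(-0.10336997443760744), np.float64(488.9579976313392), np.int64(169), np.float64(1.7317582278728103))
top0 loaf 1823 mean [517.  147.3  80.7] rect [518.5 147.3] [ 57.9 179.4] 85.3 pca 175.5
top0 heel 394 mean [ 557.  -150.1  139.5] rect [ 557.9 -150.5] [57.7 35.3] 27.8 pca -152.3
top0 pan 1033 mean [564.4 361.7  64. ] rect [564.1 361.5] [182.4 169.1] 0.3 pca -178.0
deck z 74.08015122644997
scene0 plate y=ax+b 967 (np.float64(0.1061056220281993), np.float64(-315.74116293222244), np.int64(820), np.float64(1.4476504693532322))
scene0 fence x=ay+b 158 (np.float64(-0.10347807195787914), np.float64(492.36429660809273), np.int64(136), np.float64(0.9538125899368861))
scene0 fencetop 151 (np.float64(-0.10156220953103931), np.float64(490.41338007858434), np.int64(90), np.float64(1.7294714977990007))
scene0 loaf 1315 mean [521.7 151.4  82.7] rect [518.8 149.6] [ 59.7 180.1] 85.1 pca -4.9
scene0 heel 211 mean [ 559.3 -145.7  140.9] rect [ 557.2 -147.5] [59.4 35.7] 25.4 pca 24.9
scene0 pan 1143 mean [564.7 364.3  65.8] rect [563.1 362.1] [184.4 170.2] 0.4 pca -0.7
deck z 76.07933642847422
```

```bash
cat >> h.py <<'E'
def rel(x,y,z,yaw):
    s=ctrl.read_state(); A=R.from_euler('xyz',s['tool_rot']); B=R.from_euler('xyz',[np.pi,0,np.radians(yaw)])
    sh=A.inv().apply(np.array([x,y,z])-s['eef_pos'])/10; rv=(A.inv()*B).as_rotvec()
    print('shift',sh.round(2),'turn',rv.round(3),'| t',s['clock'],'pos',s['eef_pos'].round(1),'yaw',np.degrees(s['tool_rot'][2]).round(1),'w',round(s['width'],1),'F',s['force'].round(1),'q',s['qpos'].round(2))
E
python3 -c "
from h import *
rel(557.5,-149.5,240,27)"
```

```text
shift [-57.64 -61.84  -0.84] turn [-1.000e-03  2.000e-03  2.355e+00] | t 0.1 pos [201.7 617.4 230.5] yaw 161.9 w 85.4 F [-0.   0.1 -0.1] q [-1.32  0.63  0.04  1.52 -0.03  1.   -0.02]
```

Emit:
step_arm(
  commands=[-57.6,-61.8,-1,0,0,2.355,1,-57.6,-61.8,-1,0,0,2.355,1,-57.6,-61.8,-1,0,0,2.355,1,-57.6,-61.8,-1,0,0,2.355,1,-57.6,-61.8,-1,0,0,2.355,1,-57.6,-61.8,-1,0,0,2.355,1,-57.6,-61.8,-1,0,0,2.355,1,-57.6,-61.8,-1,0,0,2.355,1,-57.6,-61.8,-1,0,0,2.355,1,-57.6,-61.8,-1,0,0,2.355,1],
)

```text
clock: 1.1
eef_pos: [412.6, 162.6, 237.3]
tool_rot: [-3.142, -0.0, 1.32]
force: [1.0, 0.2, -0.1]
width: 85.6
gripper_force: 0.0
```

```bash
python3 -c "
from h import *
rel(557.5,-149.5,240,27)"
```

```text
shift [-26.64  21.78  -0.28] turn [-0.    -0.     0.849] | t 1.1 pos [412.6 162.6 237.3] yaw 75.6 w 85.6 F [ 1.   0.2 -0.1] q [-0.81  0.36  0.5   2.07 -0.25  0.77 -0.41]
```

Emit:
step_arm(
  commands=[-26.6,21.8,-0.3,0,0,0.849,1,-26.6,21.8,-0.3,0,0,0.849,1,-26.6,21.8,-0.3,0,0,0.849,1,-26.6,21.8,-0.3,0,0,0.849,1,-26.6,21.8,-0.3,0,0,0.849,1,-26.6,21.8,-0.3,0,0,0.849,1,-26.6,21.8,-0.3,0,0,0.849,1,-26.6,21.8,-0.3,0,0,0.849,1,-26.6,21.8,-0.3,0,0,0.849,1,-26.6,21.8,-0.3,0,0,0.849,1],
)

```text
clock: 2.1
eef_pos: [558.7, -144.8, 239.6]
tool_rot: [-3.139, 0.0, 0.478]
force: [-0.3, 0.6, -0.3]
width: 85.4
gripper_force: 0.0
```

```bash
python3 -c "
from h import *
rel(557.5,-149.5,97,27)
d=get('scene');save('s1',cv2.resize(d['image'][90:290,120:380],None,fx=2.5,fy=2.5))"
```

```text
shift [-0.31  0.39 14.26] turn [-0.002  0.001  0.007] | t 2.1 pos [ 558.7 -144.8  239.6] yaw 27.4 w 85.4 F [-0.3  0.6 -0.3] q [-0.22  0.6   0.7   1.73 -0.45  0.98 -0.45]
```

View pics/s1.png

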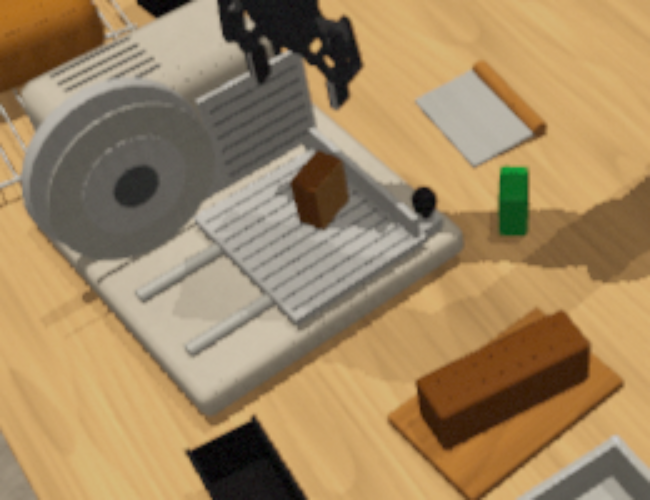

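The open fingers at (260,60) and (345,85) hang over the heel at (320,190), with the plate behind them clear. I go down and grip.

Emit:
step_arm(
  commands=[0,0,4,0,0,0,1,0,0,8,0,0,0,1,0,0,11,0,0,0,1,0,0,14.3,0,0,0,1,0,0,14.3,0,0,0,1,0,0,14.3,0,0,0,0,0,0,14.3,0,0,0,0,0,0,14.3,0,0,0,0,0,0,14.3,0,0,0,0,0,0,14.3,0,0,0,0],
)

```text
clock: 3.15
eef_pos: [560.4, -146.9, 98.9]
tool_rot: [3.14, -0.003, 0.477]
force: [-0.2, 0.5, 7.3]
width: 33.7
gripper_force: 60.5
```

Emit:
step_arm(
  commands=[0,0,0,0,0,0,0,0,0,0,0,0,0,0,0,0,-3,0,0,0,0,0,0,-7,0,0,0,0,0,0,-11,0,0,0,0,0,0,-13,0,0,0,0,0,0,-13,0,0,0,0],
)

```text
clock: 3.85
eef_pos: [561.0, -147.5, 230.7]
tool_rot: [3.137, -0.005, 0.477]
force: [0.9, -1.0, -1.0]
width: 33.3
gripper_force: 59.8
```

```bash
python3 -c "
from h import *
rel(564,362,230,90)"
```

```text
shift [ 2.365e+01 -4.513e+01  1.000e-02] turn [ 0.007 -0.002 -1.094] | t 3.85 pos [ 561.  -147.5  230.7] yaw 27.3 w 33.3 F [ 0.9 -1.  -1. ] q [-0.22  0.61  0.69  1.74 -0.47  0.95 -0.43]
```

Emit:
step_arm(
  commands=[23.6,-45.1,0,0,0,-1.094,0,23.6,-45.1,0,0,0,-1.094,0,23.6,-45.1,0,0,0,-1.094,0,23.6,-45.1,0,0,0,-1.094,0,23.6,-45.1,0,0,0,-1.094,0,23.6,-45.1,0,0,0,-1.094,0,23.6,-45.1,0,0,0,-1.094,0,23.6,-45.1,0,0,0,-1.094,0,23.6,-45.1,0,0,0,-1.094,0,23.6,-45.1,0,0,0,-1.094,0],
)

```text
clock: 4.85
eef_pos: [560.7, 355.1, 225.8]
tool_rot: [-3.139, 0.001, 1.571]
force: [1.7, -1.5, 0.1]
width: 33.3
gripper_force: 60.0
```

Emit:
step_arm(
  commands=[0,0,0,0,0,0,0,0,0,0,0,0,0,0,0,0,0,0,0,0,0],
)

```text
clock: 5.15
eef_pos: [561.7, 351.6, 226.2]
tool_rot: [-3.14, 0.002, 1.569]
force: [-0.0, -1.4, -1.0]
width: 33.6
gripper_force: 60.0
```

```bash
python3 -c "
from h import *
rel(564,362,35,90)"
```

```text
shift [ 1.09  0.25 19.12] turn [-0.001  0.002 -0.002] | t 5.15 pos [561.7 351.6 226.2] yaw 89.9 w 33.6 F [-0.  -1.4 -1. ] q [-0.83  0.68  0.4   1.49 -0.29  1.03 -0.36]
```

Emit:
step_arm(
  commands=[1,0.2,4,0,0,0,0,1,0.2,8,0,0,0,0,1,0.2,12,0,0,0,0,1,0.2,16,0,0,0,0,1,0.2,19.5,0,0,0,0,1,0.2,19.5,0,0,0,0,1,0.2,19.5,0,0,0,0],
)

```text
clock: 5.85
eef_pos: [564.2, 361.3, 32.1]
tool_rot: [-3.141, 0.002, 1.568]
force: [-0.1, -0.0, -1.1]
width: 33.6
gripper_force: 60.3
```

Emit:
step_arm(
  commands=[0,0,0,0,0,0,0.65,0,0,0,0,0,0,0.65,0,0,0,0,0,0,0.65,0,0,0,0,0,0,0.65,0,0,-3,0,0,0,0.65,0,0,-8,0,0,0,0.65,0,0,-13,0,0,0,1,0,0,-18,0,0,0,1,0,0,-18,0,0,0,1,0,0,-18,0,0,0,1],
)

```text
clock: 6.85
eef_pos: [564.4, 363.9, 214.1]
tool_rot: [3.139, -0.002, 1.571]
force: [-0.1, 0.4, -0.9]
width: 85.6
gripper_force: 0.0
```

```bash
python3 -c "
from h import *
rel(518.6,148.3,200,175.1)"
```

```text
shift [-21.56  -4.59   1.35] turn [ 0.004  0.    -1.485] | t 6.85 pos [564.4 363.9 214.1] yaw 90.0 w 85.6 F [-0.1  0.4 -0.9] q [-0.83  0.71  0.4   1.48 -0.3   1.01 -0.36]
```

Emit:
step_arm(
  commands=[-21.6,-4.6,1.4,0,0,-1.485,1,-21.6,-4.6,1.4,0,0,-1.485,1,-21.6,-4.6,1.4,0,0,-1.485,1,-21.6,-4.6,1.4,0,0,-1.485,1,-21.6,-4.6,1.4,0,0,-1.485,1,-21.6,-4.6,1.4,0,0,-1.485,1,-21.6,-4.6,1.4,0,0,-1.485,1,-21.6,-4.6,1.4,0,0,-1.485,1,-21.6,-4.6,1.4,0,0,-1.485,1,-21.6,-4.6,1.4,0,0,-1.485,1],
)

```text
clock: 7.85
eef_pos: [516.4, 147.2, 196.5]
tool_rot: [-3.141, -0.004, 3.062]
force: [0.7, 0.4, -0.1]
width: 85.3
gripper_force: 0.0
```

Emit:
step_arm(
  commands=[0,0,0,0,0,0,1,0,0,0,0,0,0,1,0,0,0,0,0,0,1,0,0,0,0,0,0,1],
)

```text
clock: 8.25
eef_pos: [517.6, 147.5, 197.9]
tool_rot: [-3.141, -0.001, 3.055]
force: [0.2, 0.2, -0.1]
width: 85.3
gripper_force: 0.0
```

```bash
python3 -c "
from h import *
rel(518.6,148.3,54,175.1)
d=get('scene');im=d['image'];save('s2',cv2.resize(im[150:370,200:440],None,fx=2.5,fy=2.5))"
```

```text
shift [-0.1   0.1  14.39] turn [-0.    -0.001 -0.001] | t 8.25 pos [517.6 147.5 197.9] yaw 175.0 w 85.3 F [ 0.2  0.2 -0.1] q [-0.31  0.51 -0.03  1.87  0.02  0.77  1.13]
```

View pics/s2.png

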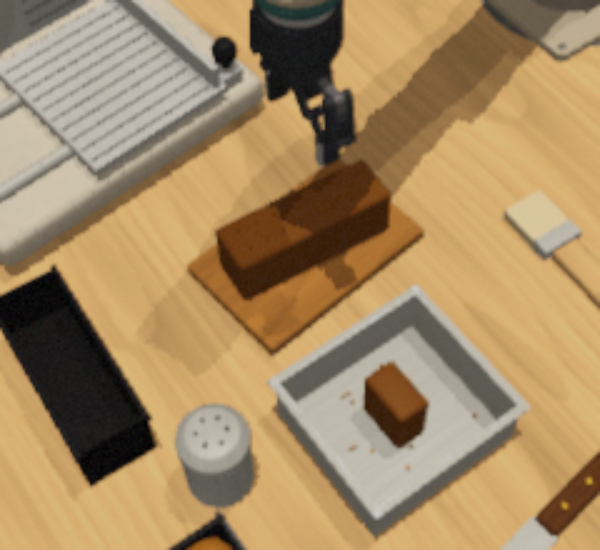

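The heel stands in the pan (395,400). The gripper is over the loaf (305,230) with its fingers across the width. I lower and grip with the TCP about 38 mm above the loaf's underside.

Emit:
step_arm(
  commands=[0,0.1,4,0,0,0,1,0,0.1,8,0,0,0,1,0,0.1,12,0,0,0,1,0,0.1,14.4,0,0,0,1,0,0.1,14.4,0,0,0,1,0,0.1,14.4,0,0,0,1,0,0.1,14.4,0,0,0,0,0,0.1,14.4,0,0,0,0,0,0.1,14.4,0,0,0,0,0,0.1,14.4,0,0,0,0],
)

```text
clock: 9.3
eef_pos: [519.2, 148.7, 56.1]
tool_rot: [3.14, 0.003, 3.056]
force: [0.2, -0.9, 5.5]
width: 56.9
gripper_force: 65.3
```

Emit:
step_arm(
  commands=[0,0,0,0,0,0,0,0,0,0,0,0,0,0,0,0,0,0,0,0,0],
)

```text
clock: 9.6
eef_pos: [519.2, 148.7, 56.1]
tool_rot: [3.14, 0.003, 3.056]
force: [-0.5, -0.2, 6.0]
width: 56.7
gripper_force: 65.3
```

Emit:
step_arm(
  commands=[0,0,-2,0,0,0,0,0,0,-5,0,0,0,0,0,0,-8,0,0,0,0,0,0,-11,0,0,0,0,0,0,-14,0,0,0,0,0,0,-14,0,0,0,0,0,0,-14,0,0,0,0],
)

```text
clock: 10.3
eef_pos: [517.8, 148.3, 194.7]
tool_rot: [3.141, 0.001, 3.056]
force: [-0.4, 0.6, -4.1]
width: 56.9
gripper_force: 66.3
```

```bash
python3 -c "
from h import *
c,s=np.cos(.1045),np.sin(.1045)
x,y=45,106
X,Y=520.3+c*x-s*y,-261.2+s*x+c*y
print(X,Y)
rel(X,Y,190,96)
W=pts(get('top'))
P=W[(W[...,2]>140)&(W[...,2]<230)&(abs(W[...,0]-518)<130)&(abs(W[...,1]-148)<50)]
a=np.radians(-4.9);q=(P[:,:2]-[518.6,148.3])@np.array([np.cos(a),np.sin(a)])
print(len(P),np.percentile(q,[1,99]),np.percentile(P[:,2],[1,50]))
"
```

```text
553.9976674873251 -151.0843008199391
shift [ -6.18 -29.52   0.46] turn [1.00e-03 0.00e+00 1.38e+00] | t 10.3 pos [517.8 148.3 194.7] yaw 175.1 w 56.9 F [-0.4  0.6 -4.1] q [-0.31  0.52 -0.03  1.87  0.02  0.76  1.13]
422 [-91.29134891 -23.59191456] [166.1918315  219.02107237]
```

Emit:
step_arm(
  commands=[-2,-5,0,0,0,0.15,0,-3,-9,0,0,0,0.3,0,-4,-12,0,0,0,0.45,0,-5,-15,0,0,0,0.6,0,-5.8,-18,0,0,0,0.75,0,-5.8,-21,0,0,0,0.9,0,-5.8,-24,0,0,0,1.05,0,-5.8,-26,0,0,0,1.2,0,-5.8,-27.6,0,0,0,1.35,0,-5.8,-27.6,0,0,0,1.38,0],
)

```text
clock: 11.35
eef_pos: [550.2, -134.6, 192.5]
tool_rot: [-3.137, 0.002, 1.669]
force: [-0.0, -0.6, -3.6]
width: 56.6
gripper_force: 66.3
```

Emit:
step_arm(
  commands=[0,0,0,0,0,0,0,0,0,0,0,0,0,0,0,0,0,0,0,0,0],
)

```text
clock: 11.65
eef_pos: [552.2, -129.9, 193.8]
tool_rot: [-3.141, -0.001, 1.679]
force: [-0.2, -0.1, -4.0]
width: 56.8
gripper_force: 66.3
```

```bash
python3 -c "
from h import *
c,s=np.cos(.1045),np.sin(.1045)
x,y=37,102
rel(520.3+c*x-s*y,-261.2+s*x+c*y,124,96)
d=get('scene');save('s3',cv2.resize(d['image'][60:290,120:380],None,fx=2.5,fy=2.5)); W=pts(d).reshape(-1,3); W2=pts(get('top')).reshape(-1,3)
for W in (W,W2):
  q=(W-[520.3,-261.2,75])@np.array([[c,-s,0],[s,c,0],[0,0,1]])
  P=q[(q[:,2]>80)&(q[:,2]<150)&(q[:,0]>-10)&(q[:,0]<100)&(q[:,1]>12)&(q[:,1]<240)]
  T=P[abs(P[:,2]-143)<20]; print(len(P),np.percentile(P,[1,99],axis=0).round(1).tolist())
  E=P[P[:,1]>180]; E=E[E[:,2]<146]; print('far end y',np.percentile(E[:,1],[2,50,98]), len(E))
"
```

```text
shift [-2.53 -0.84  6.98] turn [-0.001 -0.001  0.004] | t 11.65 pos [ 552.2 -129.9  193.8] yaw 96.2 w 56.8 F [-0.2 -0.1 -4. ] q [-0.05  0.58  0.35  1.8  -0.26  0.81  0.55]
1483 [[14.8, 52.3, 84.7], [84.1, 220.0, 148.7]]
far end y [181.84482132 216.07485009 220.15706185] 581
1420 [[11.5, 130.4, 87.0], [73.7, 217.1, 148.5]]
far end y [181.17172003 204.1101846  217.11021133] 618
```

View pics/s3.png

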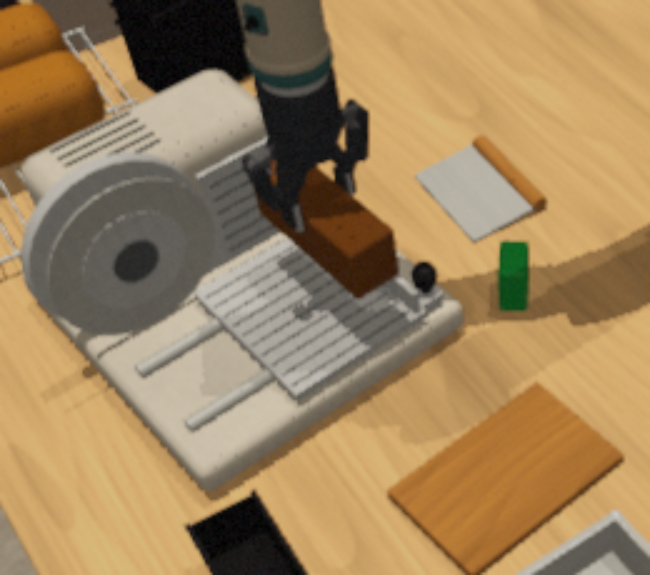

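The loaf hangs level above the deck (330,230), parallel to the fence. I lower it about 8 mm off the fence and 12 mm off the plate.

Emit:
step_arm(
  commands=[-1,-0.4,1.5,0,0,0,0,-2,-0.8,3.5,0,0,0,0,-2.5,-0.8,5.5,0,0,0,0,-2.5,-0.8,6.8,0,0,0,0,-2.5,-0.8,7.0,0,0,0,0,-2.5,-0.8,7.0,0,0,0,0,-2.5,-0.8,7.0,0,0,0,0],
)

```text
clock: 12.45
eef_pos: [547.6, -156.9, 125.0]
tool_rot: [3.14, 0.0, 1.677]
force: [-0.6, 0.5, -2.9]
width: 56.7
gripper_force: 66.1
```

Emit:
step_arm(
  commands=[0,0,0.2,0,0,0,0,0,0,0.4,0,0,0,0,0,0,0.6,0,0,0,0,0,0,0.7,0,0,0,0,0,0,0.7,0,0,0,0],
)

```text
clock: 12.95
eef_pos: [546.6, -157.2, 117.0]
tool_rot: [-3.141, -0.0, 1.676]
force: [-0.1, 0.2, -3.7]
width: 57.0
gripper_force: 66.1
```

```bash
python3 -c "
from h import *
c,s=np.cos(.1045),np.sin(.1045)
x,y=29,90
rel(520.3+c*x-s*y,-261.2+s*x+c*y,115,96)"
```

```text
shift [-1.07 -0.81  0.2 ] turn [-0. -0.  0.] | t 12.95 pos [ 546.6 -157.2  117. ] yaw 96.0 w 57.0 F [-0.1  0.2 -3.7] q [ 0.04  0.68  0.3   1.86 -0.31  0.65  0.63]
```

Still free (it carries about 4 N of weight). I go down in 1 mm steps to contact.

Emit:
step_arm(
  commands=[0,0,0.1,0,0,0,0,0,0,0.2,0,0,0,0,0,0,0.2,0,0,0,0,0,0,0.2,0,0,0,0],
)

```text
clock: 13.35
eef_pos: [546.9, -157.3, 115.3]
tool_rot: [3.141, 0.0, 1.676]
force: [-0.9, 0.5, -2.7]
width: 56.8
gripper_force: 66.4
```

Emit:
step_arm(
  commands=[0,0,0.1,0,0,0,0,0,0,0.1,0,0,0,0,0,0,0.1,0,0,0,0],
)

```text
clock: 13.65
eef_pos: [546.9, -157.3, 115.2]
tool_rot: [3.141, -0.0, 1.676]
force: [-2.5, 0.8, 4.4]
width: 56.8
gripper_force: 67.2
```

On the deck. Now I slide towards the plate (tool −x) and the fence (tool −y).

Emit:
step_arm(
  commands=[-0.2,-0.15,0,0,0,0,0,-0.4,-0.3,0,0,0,0,0,-0.6,-0.45,0,0,0,0,0,-0.8,-0.55,0,0,0,0,0,-0.8,-0.55,0,0,0,0,0],
)

```text
clock: 14.15
eef_pos: [543.7, -165.2, 115.2]
tool_rot: [3.138, -0.0, 1.676]
force: [1.4, 3.0, 5.0]
width: 56.6
gripper_force: 67.4
```

Emit:
step_arm(
  commands=[-0.1,0,0,0,0,0,0,-0.2,0,0,0,0,0,0,-0.3,0,0,0,0,0,0,-0.3,0,0,0,0,0,0],
)

```text
clock: 14.55
eef_pos: [543.6, -167.1, 115.2]
tool_rot: [3.139, -0.002, 1.677]
force: [0.5, 5.1, 6.9]
width: 56.9
gripper_force: 67.7
```

Emit:
step_arm(
  commands=[-0.1,0,0,0,0,0,0,-0.2,0,0,0,0,0,0,-0.2,0,0,0,0,0,0],
)

```text
clock: 14.85
eef_pos: [543.6, -168.1, 115.2]
tool_rot: [3.14, -0.003, 1.677]
force: [0.3, 7.3, 9.5]
width: 56.7
gripper_force: 67.8
```

Emit:
step_arm(
  commands=[-0.1,0,-0.05,0,0,0,0,-0.2,0,-0.05,0,0,0,0,-0.2,0,-0.05,0,0,0,0],
)

```text
clock: 15.15
eef_pos: [543.6, -168.1, 115.2]
tool_rot: [3.141, -0.006, 1.678]
force: [-0.2, 11.4, 7.7]
width: 56.7
gripper_force: 67.5
```

Emit:
step_arm(
  commands=[-0.1,0,0,0,0,0,0,-0.2,0,0,0,0,0,0,-0.2,0,0,0,0,0,0],
)

```text
clock: 15.45
eef_pos: [543.6, -168.1, 115.2]
tool_rot: [3.141, -0.009, 1.678]
force: [-1.6, 15.0, 9.0]
width: 56.9
gripper_force: 67.8
```

The plate is touched (TCP stops, 15 N). Now the fence.

Emit:
step_arm(
  commands=[0,-0.1,0,0,0,0,0,0,-0.2,0,0,0,0,0,0,-0.3,0,0,0,0,0,0,-0.4,0,0,0,0,0,0,-0.4,0,0,0,0,0],
)

```text
clock: 15.95
eef_pos: [542.9, -168.0, 115.3]
tool_rot: [3.136, -0.007, 1.683]
force: [5.5, 15.5, 4.2]
width: 57.0
gripper_force: 67.1
```

Emit:
step_arm(
  commands=[0,-0.1,0,0,0,0,0,0,-0.2,0,0,0,0,0,0,-0.3,0,0,0,0,0,0,-0.3,0,0,0,0,0],
)

```text
clock: 16.35
eef_pos: [541.1, -168.2, 115.4]
tool_rot: [3.134, -0.006, 1.684]
force: [7.8, 14.6, 2.6]
width: 56.9
gripper_force: 67.0
```

Emit:
step_arm(
  commands=[0,-0.1,0,0,0,0,0,0,-0.2,0,0,0,0,0,0,-0.3,0,0,0,0,0,0,-0.3,0,0,0,0,0],
)

```text
clock: 16.75
eef_pos: [540.5, -168.3, 115.6]
tool_rot: [3.13, -0.005, 1.683]
force: [12.2, 14.8, -0.9]
width: 57.0
gripper_force: 66.4
```

Emit:
step_arm(
  commands=[0,-0.1,0.1,0,0,0.004,0,0,-0.2,0.2,0,0,0.008,0,0,-0.2,0.3,0,0,0.012,0,0,-0.2,0.3,0,0,0.012,0],
)

```text
clock: 17.15
eef_pos: [540.3, -168.5, 115.4]
tool_rot: [3.126, -0.005, 1.674]
force: [10.0, 18.4, 19.5]
width: 56.6
gripper_force: 69.0
```

```bash
python3 -c "
from h import *
c,s=np.cos(.1045),np.sin(.1045)
rel(520.3+c*29-s*90,-261.2+s*29+c*90,115,96); st=ctrl.read_state();print(st['torque'],st['tool_rot'])
A=np.array([[c,-s,0],[s,c,0],[0,0,1]])
for n in('scene','top'):
  d=get(n);save('f_'+n,cv2.resize(d['image'][100:270,150:330] if n=='scene' else d['image'][150:290,390:560],None,fx=3.3,fy=3.3,interpolation=cv2.INTER_CUBIC)); W=pts(d).reshape(-1,3)
  q=(W-[520.3,-261.2,75])@A
  # far end face, long +x side, top
  E=q[(q[:,1]>165)&(q[:,1]<195)&(q[:,0]>4)&(q[:,0]<54)&(q[:,2]>8)&(q[:,2]<58)]
  F=q[(q[:,0]>48)&(q[:,0]<70)&(q[:,1]>20)&(q[:,1]<170)&(q[:,2]>8)&(q[:,2]<58)]
  T=q[(q[:,2]>58)&(q[:,2]<72)&(q[:,0]>4)&(q[:,0]<54)&(q[:,1]>125)&(q[:,1]<175)]
  for nm,P,k in(('end y',E,1),('side x',F,0),('top z',T,2)):
    if len(P)>20:
      o=[i for i in range(3) if i!=k];X=np.c_[P[:,o],np.ones(len(P))];m=abs(P[:,k]-np.median(P[:,k]))<4
      b=np.linalg.lstsq(X[m],P[m,k],rcond=None)[0];print(n,nm,len(P),np.median(P[:,k]).round(1),'slopes',b[:2].round(3))
"
```

```text
shift [-0.01 -0.06  0.04] turn [ 0.015 -0.005 -0.001] | t 17.15 pos [ 540.3 -168.5  115.4] yaw 95.9 w 56.6 F [10.  18.4 19.5] q [ 0.08  0.68  0.28  1.88 -0.32  0.62  0.67]
[ 3.37198233 -1.88890648  0.76045269] [ 3.12611614 -0.00481376  1.67419746]
scene end y 200 180.9 slopes [0.01 0.01]
scene side x 255 57.9 slopes [-0.003  0.002]
scene top z 246 67.4 slopes [ 0.011 -0.008]
top end y 97 179.6 slopes [0.007 0.003]
top top z 506 65.3 slopes [0.006 0.002]
```

View pics/f_scene.png

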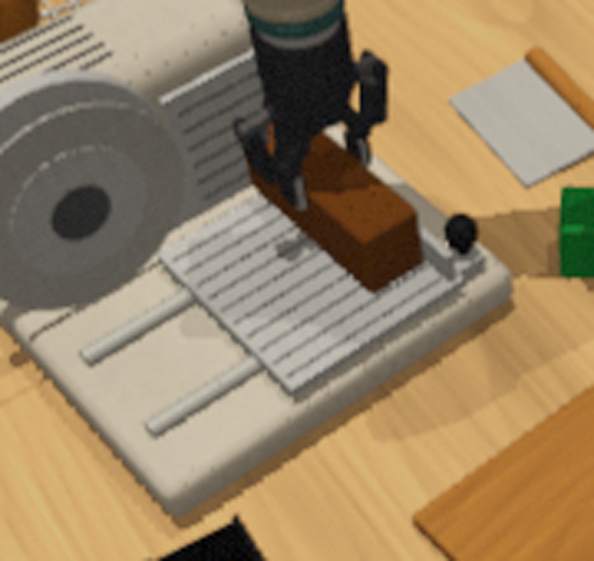

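View pics/f_top.png

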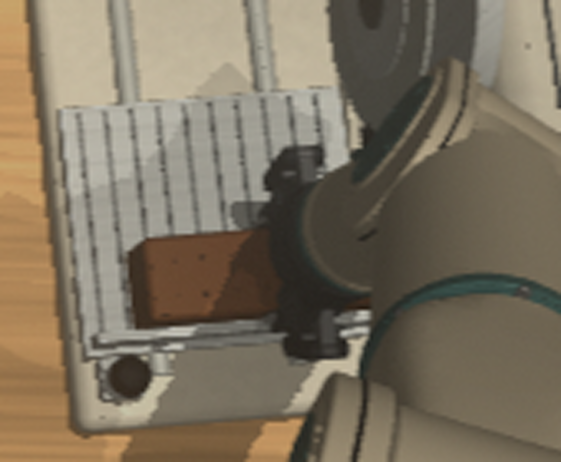

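The pictures show the loaf (340,220 in the scene crop; 200,285 in the top crop) lying along the fence with its near end at the plate. The fits give side x≈57.9 and end y≈180, so it is seated. I ease the down-force, level it and press harder on the fence.

Emit:
step_arm(
  commands=[0,-0.1,-0.1,0.004,0,0,0,0,-0.2,-0.15,0.008,0,0,0,0,-0.3,-0.2,0.012,0,0,0,0,-0.3,-0.2,0.012,0,0,0],
)

```text
clock: 17.65
eef_pos: [539.8, -168.7, 115.4]
tool_rot: [3.134, -0.003, 1.672]
force: [18.3, 16.5, -2.8]
width: 57.3
gripper_force: 67.0
```

Emit:
step_arm(
  commands=[0,-0.1,0,0.004,0,0,0,0,-0.2,0,0.008,0,0,0,0,-0.2,0,0.008,0,0,0],
)

```text
clock: 17.95
eef_pos: [539.7, -168.7, 115.3]
tool_rot: [3.139, -0.003, 1.672]
force: [21.0, 17.2, -7.5]
width: 56.7
gripper_force: 66.5
```

Fx is 21 N with no further motion, so the fence is bearing. I add a little down-force so that the loaf stays flat.

Emit:
step_arm(
  commands=[0,0,0.1,0,0,0,0,0,0,0.2,0,0,0,0,0,0,0.2,0,0,0,0,0,0,0.2,0,0,0,0],
)

```text
clock: 18.35
eef_pos: [539.8, -168.7, 115.2]
tool_rot: [3.138, -0.003, 1.672]
force: [19.2, 19.2, 8.2]
width: 56.9
gripper_force: 68.5
```

Emit:
step_arm(
  commands=[0,0,0,0,0,0,0,0,0,0,0,0,0,0,0,0,0,0,0,0,0,0,0,0,0,0,0,0,0,0,0,0,0,0,0,0,0,0,0,0,0,0],
)

```text
clock: 18.95
eef_pos: [539.8, -168.7, 115.2]
tool_rot: [3.138, -0.003, 1.672]
force: [18.2, 18.3, 9.0]
width: 56.7
gripper_force: 68.5
```

```bash
python3 -c "
from h import *
c,s=np.cos(.1045),np.sin(.1045)
rel(520.3+c*29-s*90,-261.2+s*29+c*90,115,96)
A=np.array([[c,-s,0],[s,c,0],[0,0,1]])
for n in('scene','top'):
  d=get(n); q=(pts(d).reshape(-1,3)-[520.3,-261.2,75])@A
  E=q[(q[:,1]>165)&(q[:,1]<195)&(q[:,0]>4)&(q[:,0]<54)&(q[:,2]>8)&(q[:,2]<58)]
  F=q[(q[:,0]>48)&(q[:,0]<70)&(q[:,1]>20)&(q[:,1]<170)&(q[:,2]>8)&(q[:,2]<58)]
  T=q[(q[:,2]>58)&(q[:,2]<72)&(q[:,0]>4)&(q[:,0]<54)&(q[:,1]>125)&(q[:,1]<175)]
  for nm,P,k in(('end y',E,1),('side x',F,0),('top z',T,2)):
    if len(P)>20:
      o=[i for i in range(3) if i!=k];X=np.c_[P[:,o],np.ones(len(P))];m=abs(P[:,k]-np.median(P[:,k]))<4
      b=np.linalg.lstsq(X[m],P[m,k],rcond=None)[0];print(n,nm,len(P),np.median(P[:,k]).round(1),'slopes',b[:2].round(3))
"
```

```text
shift [ 0.   -0.    0.02] turn [ 0.004 -0.003 -0.003] | t 18.95 pos [ 539.8 -168.7  115.2] yaw 95.8 w 56.7 F [18.2 18.3  9. ] q [ 0.07  0.68  0.29  1.87 -0.32  0.63  0.66]
scene end y 201 180.3 slopes [-0.008  0.014]
scene side x 242 57.3 slopes [0.    0.005]
scene top z 242 67.1 slopes [0.01  0.008]
top end y 100 179.7 slopes [-0.005 -0.001]
top top z 505 65.0 slopes [0.001 0.013]
```

The loaf is seated at the predicted place, with steady 18 N pushes on both the plate and the fence, and it lies flat. I hand in now.

```bash
python3 -c "
from cell import ctrl
print(ctrl.finish_job())"
```

```text
the job is handed in; nothing more can be done
None
```

The heel is in the steel pan, and the rye loaf lies flat on the carriage, still gripped and pressed into the corner with about 18 N against both the gauge plate and the fence; the job was handed in at about 19 s.

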